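# Load the bowl polisher and hold its run pad

### The arm

A 6-joint arm with a two-finger parallel gripper is mounted at the origin on the work surface. World frame = base frame: x ahead of the robot, y to its left, z up, the work surface at z = 0. Lengths are in m, angles in rad, forces in N, time in s.
With the tool pointing down it reaches from about 0.3 to 0.875 m from the base axis. Payload 6.4 kg.
Tool frame: the origin (TCP) lies midway between the tips of the shut fingers; the grasp point (between the pads) lies 19 mm behind it; z points along the fingers, y is the direction in which the jaws open and shut (so a half turn about z gives the same grasp; the last joint's range is limited). The gripper opens to 88 mm and grips with 3 to 60 N. Pads are 18 mm wide; open, the fingers measure 123 mm over their backs; the gripper's body (75 mm by 187 mm) begins 45 mm behind the grasp point.
Start: joints at [-1.329, 0.181, 1.607, -0, 1.354, -0.206], TCP at [0.249, -0.518, 0.239] pointing down, gripper open.
Joint ranges: [-2.99, 2.99], [-0.89, 2.07], [0.3, 2.58], [-1.14, 4.28], [0, 2.63], [-3.12, 3.12]. Speed limits (rad/s): [2.57, 2.57, 3.01, 3.14, 3.14, 3.14].

### API

Orientations are given as [roll, pitch, yaw] about the fixed x, y, z axes, in that order (R = Rz(yaw) Ry(pitch) Rx(roll)).
In Python, from plant import ctrl, cams gives the robot as it stands.
- The arm moves only by the tool send_rows, never from a script. Its arguments are lists of equal length, an entry for each row: "dp": the shift along the tool's x, y, z in cm, a list of three; "yaw": the turn about the tool's z in rad. In form: {"dp": [[tx, ty, tz], ...], "yaw": [yaw, ...]}. A call has 1 to 8 rows; each row shifts and turns the pose as measured when the row begins, along the tool's axes as they then stand; what a row does not reach is not made up. A row lasts 1/12 s, in which the tool goes at most 41.7 mm and 7.16 degrees, less where a joint would pass 70% of its speed; a pose out of reach is approached as far as the arm can. A call is refused whole if a number of a shift passes 4.17 or a number of a turn 0.125, either way. A call with a gripper value outside its range is refused whole. "hand" is the closure, from -1 (fully open) to 1 (shut), so that 0 is half open, set as the call begins (left out, the last holds). The fingers move at their own pace and stop on an object; the grip force is fixed at half the most. Time passes only in rows, so rows that do not move let the fingers close. It gives the time, the measured TCP pose, the force and the opening at its end, in the units of the state.
- ctrl.sense(): the state, without advancing time (a new reading comes with each control period).
- cams.read_camera(name): name is "side" or "top"; returns a dict with "color" (480x640x3 uint8, red, green, blue), "z_map" (480x640 float32, m along the optical axis (not along the pixel's ray), 0 where there is no reading), "fovy" (degrees; the focal length in pixels is half the picture's height over the tangent of half this angle, whatever the lens; pixels are square), "cx", "cy" (the principal point, pixels), "rvec" (rotation vector, rad) and "tvec" (3), from world to camera coordinates, as OpenCV has them. Camera axes: x right, y down, z forward; pixel columns grow to the right and rows downward; lengths in m; the calibration is good to about 2 mm. A picture is of the moment at which its call begins.
- ctrl.job_done(): hands the job in, once; it reports no verdict.
The state is a dict: "clock": time; "joint_pos": joint angles; "joint_vel": joint speeds; "tau": joint torques, N m; "tcp_pos": TCP position; "ee_rot": TCP orientation; "ft_force": force on the tool from outside, world axes, zero at the start; "torque": the same for the moment, N m; "opening": opening from 0.0 (shut) to 1.0 (fully open).
Only numpy, scipy, OpenCV 4.12 (cv2) and the standard library are available. Lean on these libraries where they do the work, as an engineer would, in place of code of your own. Each camera call takes 0.05 s, during which the arm holds its last target.

### The job

Pour all six wooden balls from the long-handled cup into the blue polishing bowl, then stand the empty cup upright on the bare table top and let go of it. After that, press the sprung yellow run pad about 12 mm down, so that its top is within the green band, and finish while the robot still holds it there: the program ends holding the pad down. Never push the pad down as far as the red band (20 mm), and leave the can, flask, block pile, tape, screwdriver and offcut where they are.

Things in the scene. Friction and masses are not known exactly. Their poses are not given: they have to be found in the camera images.
- cup_handle (a point): Grip point on the cup's handle: a level eight-sided dark wooden rod, 14 mm across flats (flats face up, sideways and at 45 degrees), its axis 62 mm above the cup's foot, running out 110 mm from the cup's side. The point is on the rod's axis, 100 mm from the cup's upright axis, 50 mm from the free end; +x points along the rod toward the cup, z up. At the start the handle points roughly toward the robot.
- cup_center (a point): Centre of the loose open metal cup (78 mm high, outer diameter 72 mm at the foot, 84 mm at the rim, wall 3.5 mm, about 160 g), on its upright axis, 39 mm above its foot (half-way up); z is the cup's axis, toward the mouth. It starts standing upright on the table.
- ball0_center (a point): Centre of loose wooden ball 1 of 6 (28 mm diameter, 10 g); all six start inside the cup.
- ball1_center (a point): Centre of loose wooden ball 2 of 6 (28 mm diameter, 10 g); all six start inside the cup.
- ball2_center (a point): Centre of loose wooden ball 3 of 6 (28 mm diameter, 10 g); all six start inside the cup.
- ball3_center (a point): Centre of loose wooden ball 4 of 6 (28 mm diameter, 10 g); all six start inside the cup.
- ball4_center (a point): Centre of loose wooden ball 5 of 6 (28 mm diameter, 10 g); all six start inside the cup.
- ball5_center (a point): Centre of loose wooden ball 6 of 6 (28 mm diameter, 10 g); all six start inside the cup.
- bowl_floor (a point): Centre of the inner floor of the round blue bowl on the fixed bench polisher (grey round base with an orange stripe, 190 mm in diameter). The floor lies 51 mm above the table; inside, the bowl is about 120 mm wide at the floor and 170 mm at the rim. z up.
- bowl_rim (a point): Centre of the mouth of the same bowl, level with its rim, 64 mm above the inner floor and 115 mm above the table; outer rim diameter 180 mm.
- pad_top (a point): Centre of the top face of the round yellow run pad, 48 mm in diameter, on a steel stem above a fixed grey switch box (110 mm along its x, 120 mm along its y, 64 mm high). Unpressed, the face is 116 mm above the table; it moves straight down with the pad. x and y are the box's axes, z up.
- scale_top (a point): Middle of the top edge of a fixed white upright plate on the switch box, 48 mm from the pad's axis on the box's +y side: 30 mm along x, 6 mm thick, top 122 mm above the table. Its green band spans the heights of the pad's top face when 8 to 16 mm down (108 to 100 mm above the table); its red band begins 20 mm down.
- pad (a joint): Downward travel of the yellow pad in m: 0 at rest, 0.024 at its bottom stop. It springs back: about 4 N starts it moving, 8.5 N holds it 12 mm down, 13 N reaches the stop.
- can: Bystander: orange drinks can, 66 mm in diameter, 115 mm high; origin at the centre of its underside.
- flask: Bystander: blue flask, 80 mm in diameter, 225 mm high; origin at the centre of its underside.
- pile: Bystander: criss-cross pile of sawn wooden blocks glued together, 90 x 90 mm, 78 mm high; origin at the centre of its underside.
- tape: Bystander: green tape roll lying flat, 92 mm outer diameter, 24 mm high; origin at the centre of its underside.
- screwdriver: Bystander: screwdriver lying on the table, handle toward its -x, about 200 mm long and 26 mm high.
- offcut: Bystander: flat wood offcut, 140 x 45 x 22 mm; origin at the centre of its underside.
Things that resemble listed ones, but are neither listed nor needed, are in the scene too. What is shaped like the part that bears cup_handle but turquoise is not meant.

How it is judged:
By the outcome, as a careful person would: the job done as asked, in the order asked, and still so for the second after the job is handed in, while the arm keeps its last pose, push and grip.
It also fails if it takes over 72 s, if anything falls off the work surface, if the arm or the gripper's body presses on something with over 40 N, if the wrist force passes 120 N, or if a joint passes its speed limit or range.

## Working session

There is one attempt and no reset: what is moved stays moved. The work goes in short steps, Python scripts to look and compute and a tool call to move; the robot and the scene stay as the last step left them, time stands still between calls to the robot, and variables do not carry over. Pictures are saved under pics/ and viewed, and the job is handed in when it is done.

Besides the shell and the picture viewer there is one more tool, called after "Call:" by a JSON object that holds its "method" and its "body". send_rows: Moves the arm, as the interface text tells. Its arguments: {"type":"object","properties":{"dp":{"type":"array"},"yaw":{"type":"array"},"hand":{"type":"number"}},"required":["dp","yaw"]}

```bash
ls; mkdir -p pics; python3 - <<'E'
from plant import ctrl,cams
import cv2,numpy as np
for n in ["side","top"]:
    d=cams.read_camera(n)
    cv2.imwrite(f"pics/{n}0.png",d["color"][:,:,::-1])
    np.savez(f"/tmp/{n}0.npz",**d)
    print(n,d["fovy"],d["cx"],d["cy"],d["rvec"],d["tvec"])
print(ctrl.sense())
E
```

```text
pics
side 48.107863507124165 315.9402415864745 236.25708633345903 [ 2.45592385 -0.0666795   0.0234887 ] [-0.42529368  0.0580636   1.60710513]
top 46.9237975284696 325.0463246605596 238.31601921828874 [ 2.19454366 -2.13536089  0.09471709] [-0.03326255  0.44699676  1.42880334]
{'clock': 0.1, 'joint_pos': array([-1.32932853e+00,  1.81473748e-01,  1.60790533e+00, -9.43481071e-06,
        1.35380630e+00, -2.06288518e-01]), 'joint_vel': array([-0.00062679, -0.00064096, -0.00211367, -0.00027833,  0.00236612,
       -0.00079302]), 'tau': array([ 1.74910347e-03, -4.34819198e+01, -3.42695940e+01,  7.05747446e-02,
        3.39672819e-02, -2.35202356e-05]), 'tcp_pos': array([ 0.24884311, -0.51782519,  0.23789759]), 'ee_rot': array([-3.14003181e+00, -3.17220084e-04,  4.47758106e-01]), 'ft_force': array([ 0.35240275, -0.15003407, -0.61976207]), 'torque': array([0.00486367, 0.03475895, 0.02081941]), 'opening': 0.9999230568659144}
```

View pics/side0.png

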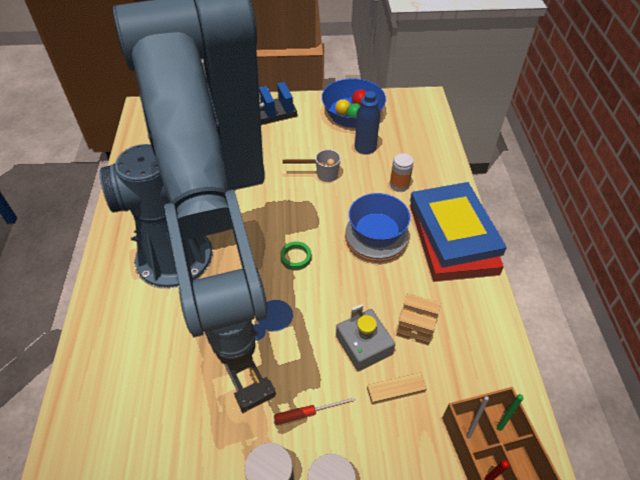

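View pics/top0.png

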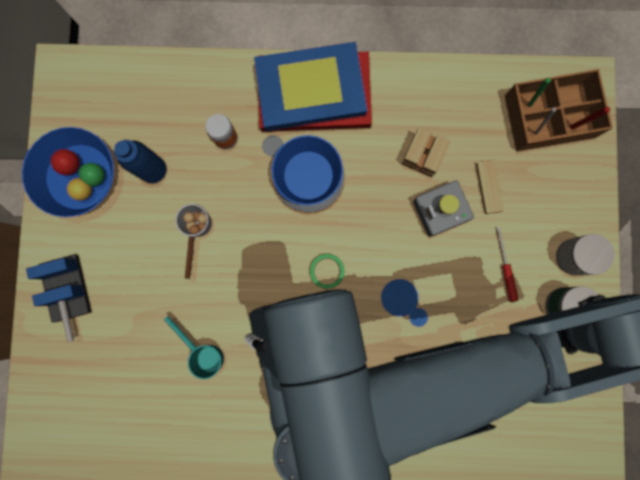

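The side view shows the cup at about (328,165) with its handle pointing left, the bowl at (378,228) and the pad at (367,326). In the top view the cup is at (193,220) with its handle end at (189,277), the bowl at (308,173) and the pad at (450,204). The turquoise ladle at (205,360) is the decoy. Next I'll measure these.

```bash
cat > h.py <<'E'
import numpy as np,cv2
def prep(d):
    K=480/2/np.tan(np.radians(float(d["fovy"]))/2)
    R,_=cv2.Rodrigues(np.array(d["rvec"],float)); t=np.array(d["tvec"],float).ravel()
    return K,float(d["cx"]),float(d["cy"]),R,t
def ray(d,u,v):
    f,cx,cy,R,t=prep(d); return -R.T@t, R.T@np.array([(u-cx)/f,(v-cy)/f,1])
def onplane(d,u,v,z):
    c,r=ray(d,u,v); return c+r*(z-c[2])/r[2]
def cloud(d):
    f,cx,cy,R,t=prep(d); v,u=np.mgrid[:480,:640]; z=d["z_map"]
    P=np.stack([(u-cx)/f*z,(v-cy)/f*z,z],-1); return (P-t)@R
def proj(d,p):
    f,cx,cy,R,t=prep(d); q=R@np.array(p)+t; return q[0]/q[2]*f+cx,q[1]/q[2]*f+cy
E
python3 - <<'E'
import numpy as np,cv2
from h import *
top=dict(np.load("/tmp/top0.npz")); side=dict(np.load("/tmp/side0.npz"))
for n,d in (("top",top),("side",side)):
    P=cloud(d); hsv=cv2.cvtColor(d["color"],cv2.COLOR_RGB2HSV); H,S,V=[hsv[...,i].astype(int) for i in range(3)]
    print(n,"cam",-prep(d)[3].T@prep(d)[4])
    Z=P[...,2]
    def rep(name,m):
        m=m&(d["z_map"]>0)
        Q=P[m]
        if len(Q)<3: print(name,"none");return
        print(name,len(Q),np.round(np.median(Q,0),4),"min",np.round(np.percentile(Q,1,axis=0),3),"max",np.round(np.percentile(Q,99,axis=0),3), "circ",[np.round(x,3) for x in cv2.minEnclosingCircle(Q[:,:2].astype(np.float32))])
    X,Y=P[...,0],P[...,1]
    near=lambda c,r:np.hypot(X-c[0],Y-c[1])<r
    a=(193,220) if n=="top" else (328,160)
    c=onplane(d,*a,0.078); print("cup guess",c)
    rep("cuprim",near(c,.07)&(Z>.072)&(Z<.084)&(S<90))
    rep("rod",near(c,.17)&(Z>.058)&(Z<.074)&(S>90)&(V<150)&(np.hypot(X-c[0],Y-c[1])>.05))
    a=(308,165) if n=="top" else (378,215)
    c=onplane(d,*a,0.115); print("bowl guess",c)
    rep("bowlrim",near(c,.11)&(Z>.109)&(Z<.120)&(H>100)&(H<130))
    a=(450,204) if n=="top" else (367,326)
    c=onplane(d,*a,0.116); print("pad guess",c)
    rep("pad",near(c,.05)&(Z>.11)&(Z<.12)&(H>18)&(H<35)&(S>150))
    rep("scale",near(c,.08)&(Z>.112)&(Z<.126)&(S<60))
    rep("box",near(c,.1)&(Z>.055)&(Z<.07)&(S<60))
E
```

```text
top cam [ 0.30463216 -0.03971999  1.46561013]
cup guess [0.47987166 0.31436748 0.078     ]
cuprim 153 [0.4836 0.323  0.0759] min [0.441 0.277 0.072] max [0.522 0.358 0.082] circ [array([0.482, 0.318]), np.float64(0.042)]
rod 272 [0.3919 0.3239 0.0663] min [0.333 0.314 0.058] max [0.616 0.443 0.073] circ [array([0.476, 0.365]), np.float64(0.15)]
bowl guess [0.62063908 0.02526878 0.115     ]
bowlrim 471 [0.6172 0.03   0.113 ] min [ 0.522 -0.06   0.109] max [0.697 0.115 0.119] circ [array([0.609, 0.026]), np.float64(0.089)]
pad guess [ 0.53155599 -0.32746966  0.116     ]
pad none
scale 46 [ 0.5157 -0.2848  0.1187] min [ 0.5   -0.3    0.112] max [ 0.526 -0.275  0.124] circ [array([ 0.515, -0.287]), np.float64(0.015)]
box 1477 [ 0.5288 -0.3232  0.0619] min [ 0.468 -0.393  0.056] max [ 0.597 -0.258  0.069] circ [array([ 0.533, -0.326]), np.float64(0.077)]
side cam [ 0.3722759  -0.99332093  1.28131072]
cup guess [0.48208399 0.30730622 0.078     ]
cuprim 108 [0.4811 0.3189 0.0759] min [0.44  0.275 0.072] max [0.52  0.361 0.083] circ [array([0.477, 0.318]), np.float64(0.047)]
rod 130 [0.3908 0.3208 0.0655] min [0.335 0.312 0.059] max [0.61  0.434 0.073] circ [array([0.475, 0.364]), np.float64(0.148)]
bowl guess [0.60730917 0.0275039  0.115     ]
bowlrim 349 [0.6214 0.0476 0.1137] min [ 0.524 -0.062  0.109] max [0.696 0.116 0.119] circ [array([0.61 , 0.026]), np.float64(0.093)]
pad guess [ 0.53370685 -0.33463532  0.116     ]
pad 240 [ 0.5319 -0.3286  0.1155] min [ 0.512 -0.35   0.111] max [ 0.554 -0.305  0.12 ] circ [array([ 0.532, -0.328]), np.float64(0.025)]
scale 44 [ 0.5121 -0.284   0.1197] min [ 0.501 -0.337  0.113] max [ 0.526 -0.276  0.125] circ [array([ 0.518, -0.307]), np.float64(0.033)]
box 1377 [ 0.5273 -0.3432  0.0635] min [ 0.468 -0.397  0.056] max [ 0.598 -0.261  0.07 ] circ [array([ 0.534, -0.328]), np.float64(0.078)]
```

```bash
python3 - <<'E'
import numpy as np,cv2
for n,b in (("top",(150,180,260,300)),("top",(260,120,360,230)),("top",(400,170,490,250)),("side",(270,130,370,200)),("side",(320,290,410,380))):
    d=np.load(f"/tmp/{n}0.npz")["color"][b[1]:b[3],b[0]:b[2],::-1]
    cv2.imwrite(f"pics/c_{n}_{b[0]}.png",cv2.resize(d,None,fx=3,fy=3,interpolation=2))
ims=[cv2.resize(cv2.imread(f"pics/c_{a}.png"),(260,260)) for a in ("top_150","top_260","top_400","side_270","side_320")]
cv2.imwrite("pics/m.png",np.vstack([np.hstack(ims[:3]),np.hstack(ims[3:]+[ims[0]*0])]))
E
```

```text
(no output)
```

View pics/m.png

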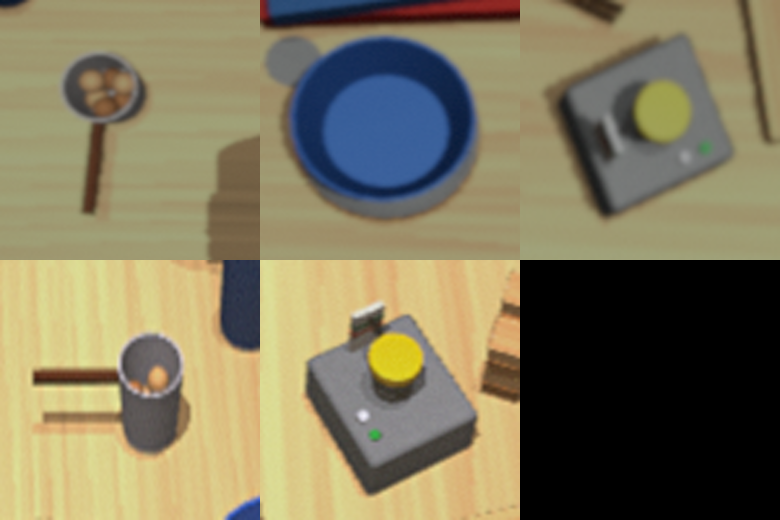

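```bash
python3 - <<'E'
import numpy as np,cv2
from h import *
for n in ("top","side"):
    d=dict(np.load(f"/tmp/{n}0.npz")); P=cloud(d); hsv=cv2.cvtColor(d["color"],cv2.COLOR_RGB2HSV); H,S,V=[hsv[...,i].astype(int) for i in range(3)]
    X,Y,Z=P[...,0],P[...,1],P[...,2]
    m=(X>.32)&(X<.44)&(abs(Y-.32)<.03)&(Z>.05)&(Z<.08)&(d["z_map"]>0)
    v,u=np.where(m); Q=P[m]; print(n,m.sum(),np.c_[u,v].min(0),np.c_[u,v].max(0), "Z",np.percentile(Z[m],[5,50,95]))
    # ray cast onto plane of rod top z=.069
    W=np.array([onplane(d,a,b,.0675) for a,b in zip(u,v)])
    vx,vy,x0,y0=cv2.fitLine(W[:,:2].astype(np.float32),cv2.DIST_HUBER,0,.01,.01).ravel()
    print("dir",np.arctan2(vy,vx)*57.3,"at x=.381 y=",y0+vy/vx*(.381-x0),"at cup",y0+vy/vx*(.481-x0),"xrange",W[:,0].min(),W[:,0].max())
    for name,b,lo,hi in (("flask",(115,130,170,190) if n=="top" else (350,85,385,155),.2,.24),("can",(200,110,240,150) if n=="top" else (385,150,418,195),.1,.125),("tape",(305,245,350,295) if n=="top" else (278,238,314,272),.015,.03)):
        mm=np.zeros_like(m);mm[b[1]:b[3],b[0]:b[2]]=1
        mm&=(Z>lo)&(Z<hi); q=P[mm]
        print(name,len(q),q.mean(0) if len(q) else "")
E
```

```text
top 257 [185 236] [194 278] Z [0.05954502 0.06624884 0.07226955]
dir -2.9162493 at x=.381 y= 0.32157767 at cup 0.31648383 xrange 0.3328897083836872 0.4400621921676218
flask 341 [0.62209652 0.44567248 0.21522109]
can 509 [0.71418483 0.25418595 0.11204175]
tape 437 [ 0.36242716 -0.02868945  0.02205832]
side 136 [282 159] [315 163] Z [0.05870128 0.06603863 0.0720038 ]
dir -1.5461755 at x=.381 y= 0.3163052 at cup 0.31360614 xrange 0.33140930342039887 0.44050432735061085
flask 170 [0.62259174 0.44308077 0.21403124]
can 275 [0.71342721 0.24854831 0.11251978]
tape 350 [ 0.36234273 -0.03041906  0.02228273]
```

Call:
{"method": "send_rows", "body": {"dp": [[3.1, -2.4, 0], [2.8, -2.7, 0], [2.4, -3.0, 0], [2.0, -3.3, 0], [-0.1, -4, 0], [-0.1, -4, 0], [-0.1, -4, 0], [-0.1, -4, 0]], "yaw": [0.122, 0.122, 0.122, 0.122, 0, 0, 0, 0], "hand": -1}}

```text
clock: 0.77
tcp_pos: [0.3229, -0.2147, 0.2336]
ee_rot: [-3.136, 0.003, -0.062]
ft_force: [1.1, 0.2, 0.9]
opening: 1.0
```

Call:
{"method": "send_rows", "body": {"dp": [[0.8, -4, 0], [0.8, -4, 0], [0.7, -4, 0], [0.5, -4, 0], [0.2, -4, 0], [0.2, -4, 0], [0.1, -4, 0], [0, -4, 0]], "yaw": [0, 0, 0, 0, 0, 0, 0, 0]}}

```text
clock: 1.43
tcp_pos: [0.3722, 0.1143, 0.2347]
ee_rot: [-3.136, 0.0, -0.068]
ft_force: [0.8, -0.8, 0.1]
opening: 1.002
```

Call:
{"method": "send_rows", "body": {"dp": [[-0.1, -4, 0], [-0.1, -4, 0], [0, -4, 0], [0, -4, 1], [0, -3.5, 3], [0, -1, 4], [0, 0, 2], [0, 0, 0]], "yaw": [-0.02, 0, 0, 0, 0, 0, 0, 0]}}

```text
clock: 2.1
tcp_pos: [0.3772, 0.3323, 0.1378]
ee_rot: [-3.131, -0.007, -0.034]
ft_force: [0.0, -0.3, 0.6]
opening: 0.996
```

Call:
{"method": "send_rows", "body": {"dp": [[-0.1, 1.2, 2], [0, 0, 3], [0, 0, 2], [0, 0, 1.2], [0, 0, 0], [0, 0, 0]], "yaw": [0, 0, 0, 0, 0, 0]}}

```text
clock: 2.6
tcp_pos: [0.3776, 0.3202, 0.0564]
ee_rot: [-3.131, -0.008, -0.035]
ft_force: [0.8, 0.9, 0.2]
opening: 1.0
```

```bash
python3 - <<'E'
from plant import ctrl,cams
import cv2,numpy as np
for n,b in (("side",(240,100,400,220)),("top",(120,160,280,280))):
    d=cams.read_camera(n)
    np.savez(f"/tmp/{n}1.npz",**d)
    cv2.imwrite(f"pics/{n}1.png",cv2.resize(d["color"][b[1]:b[3],b[0]:b[2],::-1],None,fx=4,fy=4,interpolation=2))
a,b=cv2.imread("pics/side1.png"),cv2.imread("pics/top1.png")
cv2.imwrite("pics/m1.png",cv2.resize(np.hstack([a,b]),None,fx=.62,fy=.62))
s=ctrl.sense();print(s["tcp_pos"],s["ee_rot"])
E
```

```text
[0.37806721 0.32057579 0.05703235] [-3.13053562 -0.00901466 -0.03434378]
```

View pics/m1.png

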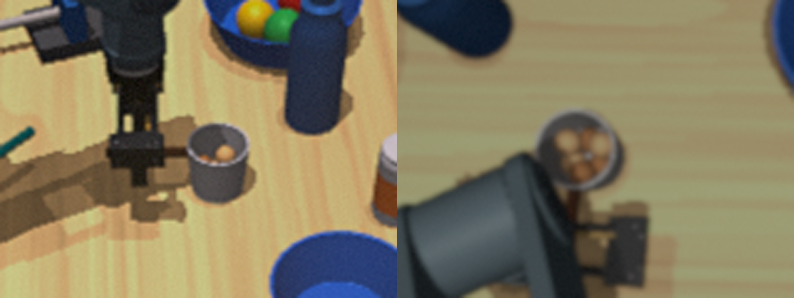

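The fingers straddle the rod: the right fingertip block is at about (628,250) in the mosaic and the rod at (572,200). I'll lower a little and close.

Call:
{"method": "send_rows", "body": {"dp": [[0, 0, 0.9], [0, 0, 0], [0, 0, 0]], "yaw": [0, 0, 0]}}

```text
clock: 2.95
tcp_pos: [0.3807, 0.3217, 0.0509]
ee_rot: [-3.127, -0.015, -0.035]
ft_force: [0.8, 0.6, -0.2]
opening: 0.998
```

Call:
{"method": "send_rows", "body": {"dp": [[0, 0, 0], [0, 0, 0], [0, 0, 0], [0, 0, 0], [0, 0, 0], [0, 0, 0], [0, 0, 0], [0, 0, 0]], "yaw": [0, 0, 0, 0, 0, 0, 0, 0], "hand": 1}}

```text
clock: 3.62
tcp_pos: [0.3816, 0.3224, 0.0523]
ee_rot: [-3.126, -0.017, -0.034]
ft_force: [-0.3, 0.0, -0.4]
opening: 0.422
```

Call:
{"method": "send_rows", "body": {"dp": [[0, 0, 0], [0, 0, 0], [0, 0, 0], [0, 0, 0], [0, 0, 0], [0, 0, 0]], "yaw": [0, 0, 0, 0, 0, 0]}}

```text
clock: 4.12
tcp_pos: [0.3815, 0.3224, 0.0522]
ee_rot: [-3.126, -0.017, -0.034]
ft_force: [-0.4, 1.1, -0.3]
opening: 0.152
```

Call:
{"method": "send_rows", "body": {"dp": [[0, 0, 0], [0, 0, 0], [0, 0, -0.5], [0, 0, -1], [0, 0, -1], [0, 0, -1], [0, 0, 0]], "yaw": [0, 0, 0, 0, 0, 0, 0]}}

```text
clock: 4.7
tcp_pos: [0.3793, 0.3211, 0.0896]
ee_rot: [-3.128, -0.013, -0.034]
ft_force: [0.8, -0.8, -2.0]
opening: 0.154
```

```bash
cat > look.py <<'E'
from plant import ctrl,cams
import cv2,numpy as np,sys
def look(tag,bs=(240,100,400,220),bt=(120,160,280,280)):
    r=[]
    for n,b in (("side",bs),("top",bt)):
        d=cams.read_camera(n); np.savez(f"/tmp/{n}_{tag}.npz",**d)
        c=d["color"][b[1]:b[3],b[0]:b[2],::-1]
        r.append(cv2.resize(c,(400,int(400*c.shape[0]/c.shape[1])),interpolation=2))
    h=max(x.shape[0] for x in r)
    r=[cv2.copyMakeBorder(x,0,h-x.shape[0],0,0,0) for x in r]
    cv2.imwrite(f"pics/{tag}.png",np.hstack(r))
    s=ctrl.sense(); print({k:np.round(s[k],4) for k in ("clock","tcp_pos","ee_rot","ft_force","torque","opening","joint_pos")})
a=sys.argv
f=lambda s:tuple(int(x) for x in s.split(","))
look(a[1],*( [f(x) for x in a[2:]] ))
E
python3 look.py lift1
```

```text
{'clock': np.float64(4.8), 'tcp_pos': array([0.3786, 0.3208, 0.0881]), 'ee_rot': array([-3.1289, -0.0115, -0.0344]), 'ft_force': array([-0.3024,  0.1311, -1.7018]), 'torque': array([-0.0123,  0.1897,  0.0118]), 'opening': np.float64(0.1517), 'joint_pos': array([0.4595, 0.1939, 1.9322, 0.0068, 0.9994, 2.0609])}
```

View pics/lift1.png

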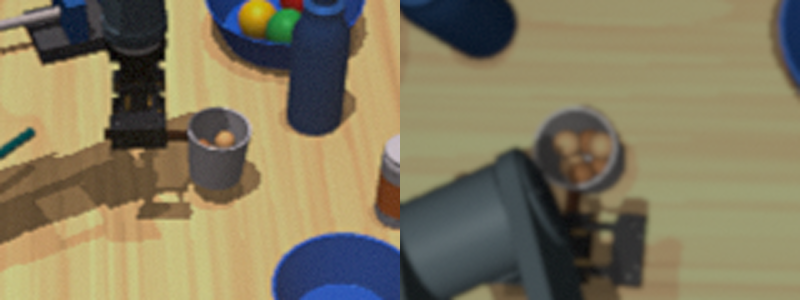

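The rod is gripped 100 mm from the cup's axis. The cup lifted level, at about (220,150) in the left view, with no sag. The interface can't tilt the tool, so I'll pour by pressing the cup's lower wall against the bowl rim, which makes it pivot in the grip.

Call:
{"method": "send_rows", "body": {"dp": [[0, 0.5, -0.8], [0, 1.2, -1], [-0.2, 2, -1.2], [-0.2, 2.5, -1.2], [-0.2, 2.5, -1.2], [-0.2, 2.5, -0.8], [-0.2, 2.5, -0.5], [-0.2, 2.5, 0]], "yaw": [0, 0, 0, 0, 0, -0.01, -0.01, -0.01]}}

```text
clock: 5.47
tcp_pos: [0.3579, 0.1531, 0.156]
ee_rot: [-3.131, -0.008, 0.005]
ft_force: [0.7, -0.7, -1.8]
opening: 0.15
```

Call:
{"method": "send_rows", "body": {"dp": [[-0.2, 2.5, 0], [-0.2, 2.5, 0], [-0.2, 2.5, 0], [-0.2, 2, 0], [0, 1.5, 0], [0, 1, 0], [0, 0.5, 0], [0, 0, 0]], "yaw": [0, 0, 0, 0, 0, 0, 0, 0]}}

```text
clock: 6.13
tcp_pos: [0.3462, 0.0169, 0.1564]
ee_rot: [-3.135, -0.01, 0.001]
ft_force: [-0.2, -0.1, -2.1]
opening: 0.151
```

Call:
{"method": "send_rows", "body": {"dp": [[0, -0.9, 0], [0, 0, 0], [0, 0, 0]], "yaw": [0, 0, 0]}}

```text
clock: 6.38
tcp_pos: [0.3457, 0.0264, 0.1564]
ee_rot: [-3.135, -0.009, -0.0]
ft_force: [0.2, 0.5, -1.7]
opening: 0.152
```

```bash
python3 look.py pre 240,120,460,285 230,110,390,230
python3 - <<'E'
from h import *
d=dict(np.load("/tmp/side_pre.npz"));print([np.round(proj(d,p)) for p in ((.5195,.026,.115),(.45,.026,.17),(.45,.026,.1))])
d=dict(np.load("/tmp/top_pre.npz"));P=cloud(d);hsv=cv2.cvtColor(d["color"],cv2.COLOR_RGB2HSV)
m=(abs(P[...,0]-.45)<.07)&(abs(P[...,1]-.026)<.06)&(P[...,2]>.15)&(P[...,2]<.20)&(hsv[...,1]<90)
q=P[m];print(len(q),q.min(0),q.max(0),cv2.minEnclosingCircle(q[:,:2].astype(np.float32)))
E
```

```text
{'clock': np.float64(6.4833), 'tcp_pos': array([0.3456, 0.0264, 0.1564]), 'ee_rot': array([-3.1346e+00, -8.9000e-03, -4.0000e-04]), 'ft_force': array([-0.2843, -0.8243, -2.761 ]), 'torque': array([ 0.0286,  0.2233, -0.0106]), 'opening': np.float64(0.1582), 'joint_pos': array([-0.2793, -0.2921,  2.2317,  0.0098,  1.1954,  1.2883])}
[array([348., 217.]), array([324., 205.]), array([324., 221.])]
251 [ 0.40466978 -0.01567976  0.1500218 ] [0.4861421 0.0654791 0.1785337] ((0.4457876682281494, 0.024666747078299522), 0.04180382192134857)
```

View pics/pre.png

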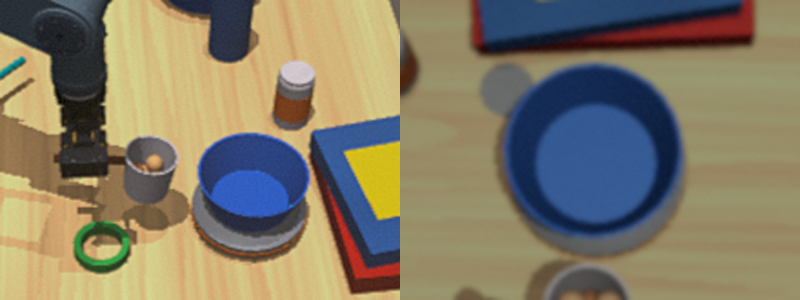

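The cup is upright at (150,165) in the left view. Its measured axis is (0.446, 0.025), lined up with the bowl centre at y = 0.026. I'll approach the rim.

Call:
{"method": "send_rows", "body": {"dp": [[1, 0, 0], [1.2, 0, 0], [1, 0, 0], [0.6, 0, 0], [0.5, 0, 0]], "yaw": [0, 0, 0, 0, 0]}}

```text
clock: 6.9
tcp_pos: [0.3889, 0.0276, 0.1562]
ee_rot: [-3.135, -0.007, 0.003]
ft_force: [-12.1, -0.9, 5.2]
opening: 0.149
```

Call:
{"method": "send_rows", "body": {"dp": [[0.8, 0, -0.8], [1, 0, -1], [1, 0, -0.8]], "yaw": [0, 0, 0]}}

```text
clock: 7.15
tcp_pos: [0.4012, 0.0292, 0.1765]
ee_rot: [-3.132, 0.037, 0.007]
ft_force: [-23.9, -1.4, 12.1]
opening: 0.15
```

```bash
python3 look.py p1 240,120,460,285 230,110,390,230
```

```text
{'clock': np.float64(7.25), 'tcp_pos': array([0.4021, 0.0289, 0.1773]), 'ee_rot': array([-3.1326,  0.0354,  0.0074]), 'ft_force': array([-21.7713,  -2.5741,  12.226 ]), 'torque': array([-0.3112,  3.7961, -0.0563]), 'opening': np.float64(0.1527), 'joint_pos': array([-2.2510e-01, -1.2690e-01,  2.0539e+00,  6.0000e-04,  1.2512e+00,
        1.3383e+00])}
```

View pics/p1.png

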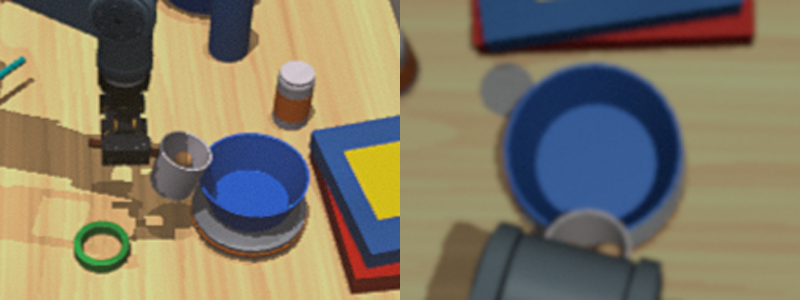

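The cup has tilted about 15° at (183,165), with its wall on the rim. Rim friction is working against me at the moment, so I'll move upward more.

Call:
{"method": "send_rows", "body": {"dp": [[0.2, 0, -1.2], [0.5, 0, -1.2], [0.8, 0, -1.2], [0.8, 0, -1.2]], "yaw": [0, 0, 0, 0]}}

```text
clock: 7.58
tcp_pos: [0.4216, 0.03, 0.2216]
ee_rot: [-3.131, 0.05, 0.009]
ft_force: [0.4, -0.2, -2.1]
opening: 0.147
```

```bash
python3 look.py p2 240,120,460,285 230,110,390,230
```

```text
{'clock': np.float64(7.6833), 'tcp_pos': array([0.4236, 0.0295, 0.2231]), 'ee_rot': array([-3.1315,  0.0455,  0.0092]), 'ft_force': array([-1.1793, -0.1365, -1.7175]), 'torque': array([-0.0242,  0.2195, -0.0383]), 'opening': np.float64(0.153), 'joint_pos': array([-2.1140e-01, -1.2140e-01,  1.9505e+00, -1.0000e-04,  1.3590e+00,
        1.3505e+00])}
```

View pics/p2.png

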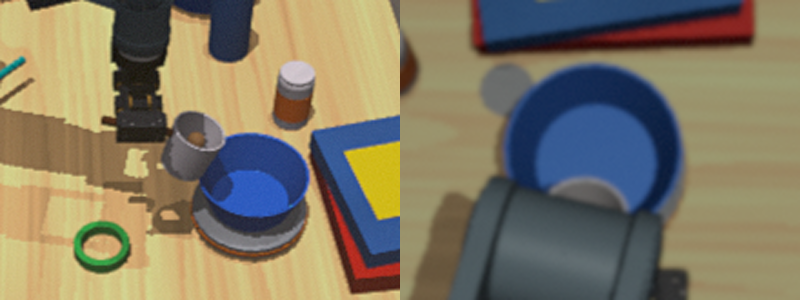

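Call:
{"method": "send_rows", "body": {"dp": [[-1.2, 0, 0], [-0.8, 0, 0.8], [0, 0, 0.8], [0.4, 0, 0], [0.5, 0, -0.1]], "yaw": [0, 0, 0, 0, 0]}}

```text
clock: 8.1
tcp_pos: [0.4093, 0.0301, 0.205]
ee_rot: [-3.131, 0.049, 0.01]
ft_force: [-0.6, 0.3, -1.8]
opening: 0.153
```

Call:
{"method": "send_rows", "body": {"dp": [[0.6, 0, 0], [0.8, 0, -0.5], [1, 0, -0.7]], "yaw": [0, 0, 0]}}

```text
clock: 8.35
tcp_pos: [0.4274, 0.0306, 0.2152]
ee_rot: [-3.13, 0.073, 0.012]
ft_force: [-12.5, 0.0, 12.6]
opening: 0.158
```

Call:
{"method": "send_rows", "body": {"dp": [[0.9, 0, -0.9], [1, 0, -0.9], [1, 0, -0.8]], "yaw": [0, 0, 0]}}

```text
clock: 8.6
tcp_pos: [0.4599, 0.0308, 0.2397]
ee_rot: [-3.13, 0.078, 0.012]
ft_force: [-0.0, -0.5, -1.6]
opening: 0.155
```

```bash
python3 look.py p3 240,120,460,285 230,110,390,230
```

```text
{'clock': np.float64(8.7), 'tcp_pos': array([0.4613, 0.0305, 0.2404]), 'ee_rot': array([-3.131 ,  0.075 ,  0.0118]), 'ft_force': array([-0.2594,  0.4306, -2.3685]), 'torque': array([ 0.0504,  0.1618, -0.0376]), 'opening': np.float64(0.1539), 'joint_pos': array([-0.1886, -0.0242,  1.8249, -0.0045,  1.4165,  1.3716])}
```

View pics/p3.png

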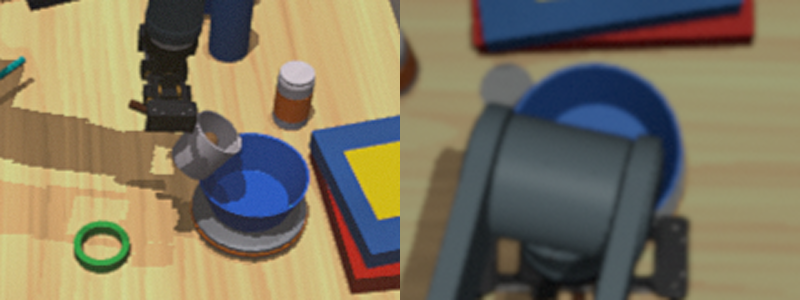

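Call:
{"method": "send_rows", "body": {"dp": [[-1.4, 0, 0], [-1.0, 0, 0.8], [0, 0, 0.5], [0.6, 0, 0]], "yaw": [0, 0, 0, 0]}}

```text
clock: 9.03
tcp_pos: [0.442, 0.0306, 0.2267]
ee_rot: [-3.131, 0.077, 0.013]
ft_force: [-2.8, 0.0, 2.5]
opening: 0.154
```

Call:
{"method": "send_rows", "body": {"dp": [[0.8, 0, 0], [1, 0, -0.3], [1, 0, -0.5]], "yaw": [0, 0, 0]}}

```text
clock: 9.28
tcp_pos: [0.4681, 0.0306, 0.2363]
ee_rot: [-3.132, 0.089, 0.013]
ft_force: [-1.4, -0.1, -1.2]
opening: 0.154
```

Call:
{"method": "send_rows", "body": {"dp": [[0.5, 0, 0.5], [1, 0, 0], [1, 0, 0]], "yaw": [0, 0, 0]}}

```text
clock: 9.53
tcp_pos: [0.4986, 0.03, 0.2404]
ee_rot: [-3.136, 0.081, 0.013]
ft_force: [-3.8, 0.2, 11.3]
opening: 0.15
```

```bash
python3 look.py p4 240,120,460,285 230,110,390,230
```

```text
{'clock': np.float64(9.6333), 'tcp_pos': array([0.4997, 0.0299, 0.2405]), 'ee_rot': array([-3.1358,  0.079 ,  0.0134]), 'ft_force': array([-4.065 ,  0.6523, 16.4972]), 'torque': array([0.1654, 0.9344, 0.0425]), 'opening': np.float64(0.1488), 'joint_pos': array([-0.1721,  0.0681,  1.7306, -0.009 ,  1.4216,  1.3872])}
```

View pics/p4.png

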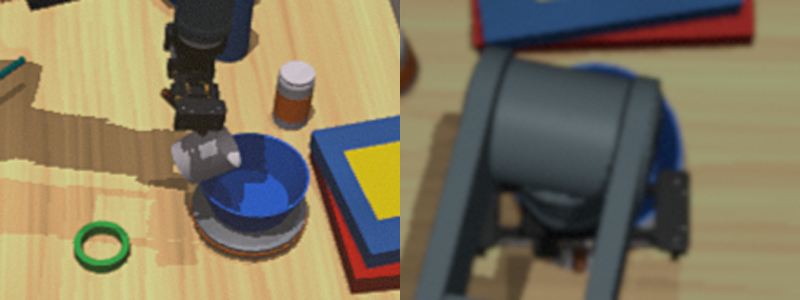

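The cup is at about 70°, with its mouth over the bowl at (235,160). I'll continue forward.

Call:
{"method": "send_rows", "body": {"dp": [[1, 0, 0.1], [1, 0, 0.2], [1, 0, 0.3]], "yaw": [0, 0, 0]}}

```text
clock: 9.88
tcp_pos: [0.5361, 0.0302, 0.2405]
ee_rot: [-3.138, 0.066, 0.014]
ft_force: [-0.7, -0.6, 8.9]
opening: 0.154
```

```bash
python3 look.py p5 240,120,460,285 230,110,390,230
```

```text
{'clock': np.float64(9.9833), 'tcp_pos': array([0.5371, 0.03  , 0.2403]), 'ee_rot': array([-3.1377,  0.0648,  0.0136]), 'ft_force': array([-0.0752, -0.0535, 13.3439]), 'torque': array([0.1806, 0.1991, 0.0092]), 'opening': np.float64(0.156), 'joint_pos': array([-0.1606,  0.1424,  1.649 , -0.0075,  1.4147,  1.3981])}
```

View pics/p5.png

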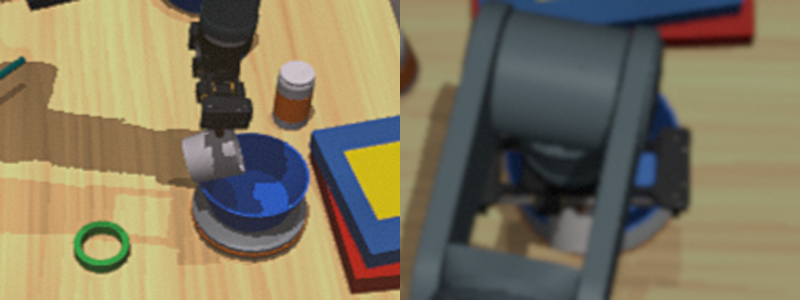

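Call:
{"method": "send_rows", "body": {"dp": [[1, 0, 0.2], [1, 0, 0.4], [1, 0, 0.6], [0.5, 0, 0.8]], "yaw": [0, 0, 0, 0]}}

```text
clock: 10.32
tcp_pos: [0.5822, 0.0301, 0.2274]
ee_rot: [-3.14, 0.045, 0.013]
ft_force: [4.7, 1.0, 18.9]
opening: 0.153
```

```bash
python3 look.py p6 240,120,460,285 230,110,390,230
```

```text
{'clock': np.float64(10.4167), 'tcp_pos': array([0.5826, 0.0301, 0.2272]), 'ee_rot': array([-3.1399,  0.0436,  0.0133]), 'ft_force': array([ 5.7795, -0.1436, 11.764 ]), 'torque': array([ 0.194 , -0.6288, -0.0386]), 'opening': np.float64(0.1544), 'joint_pos': array([-0.1488,  0.2392,  1.5621, -0.0055,  1.3836,  1.4099])}
```

View pics/p6.png

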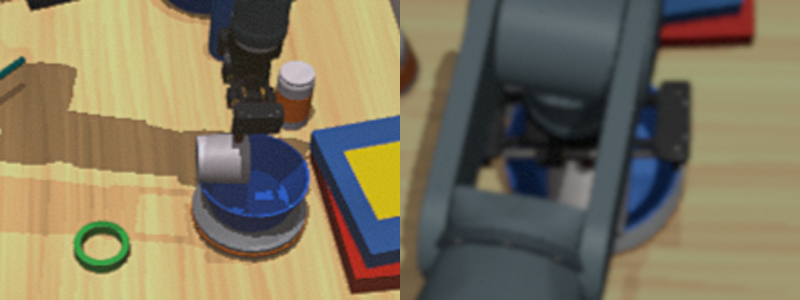

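Call:
{"method": "send_rows", "body": {"dp": [[-0.3, 0, 0.8], [-0.3, 0, 1], [-0.2, 0, 1], [0, 0, 1]], "yaw": [0, 0, 0, 0]}}

```text
clock: 10.75
tcp_pos: [0.6014, 0.0288, 0.2141]
ee_rot: [3.139, -0.023, 0.012]
ft_force: [5.1, 1.6, 12.6]
opening: 0.154
```

```bash
python3 look.py p7 300,140,440,245 230,110,390,230
```

```text
{'clock': np.float64(10.85), 'tcp_pos': array([0.6018, 0.0288, 0.2136]), 'ee_rot': array([ 3.1387, -0.0232,  0.012 ]), 'ft_force': array([ 8.3312,  2.0937, 15.303 ]), 'torque': array([ 0.5091, -1.0488, -0.0855]), 'opening': np.float64(0.1534), 'joint_pos': array([-1.4950e-01,  2.4790e-01,  1.5793e+00,  9.0000e-04,  1.2910e+00,
        1.4091e+00])}
```

View pics/p7.png

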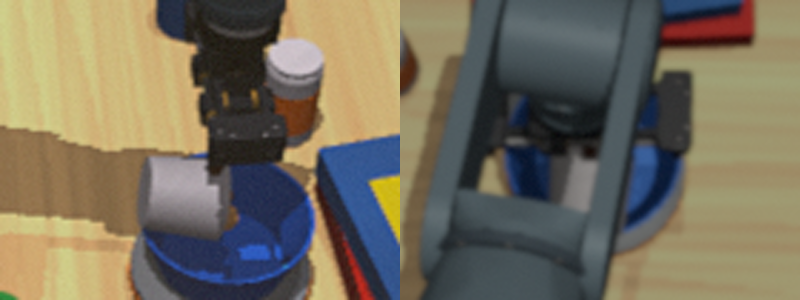

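A ball shows at the mouth at (235,215), and the tilt is just past 90°. I'll lift slightly to free the foot edge and check the balls.

Call:
{"method": "send_rows", "body": {"dp": [[0, 0, -1.2], [0, 0, -1.2], [0, 0, 0]], "yaw": [0, 0, 0]}}

```text
clock: 11.1
tcp_pos: [0.6055, 0.0288, 0.2409]
ee_rot: [3.138, -0.029, 0.012]
ft_force: [0.2, -0.1, -1.3]
opening: 0.153
```

```bash
python3 look.py p8 300,140,440,245 230,110,390,230
```

```text
{'clock': np.float64(11.2), 'tcp_pos': array([0.6042, 0.0289, 0.2385]), 'ee_rot': array([ 3.1388, -0.0262,  0.0119]), 'ft_force': array([-0.0717, -0.3327, -0.8949]), 'torque': array([-0.011 , -0.0154, -0.0127]), 'opening': np.float64(0.1551), 'joint_pos': array([-1.4900e-01,  2.2880e-01,  1.5508e+00,  1.5000e-03,  1.3356e+00,
        1.4097e+00])}
```

View pics/p8.png

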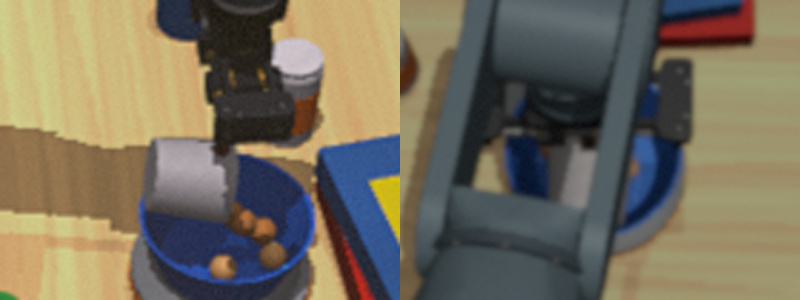

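Balls are out in the bowl; I see about four, at (223,267), (273,255), (263,230) and (243,217). I'll raise the cup and count them.

Call:
{"method": "send_rows", "body": {"dp": [[0, 0, 0], [0, 0, -0.6], [0, 0, -0.6], [0, 0, 0.6], [0, 0, -0.6], [0, 0, -0.3]], "yaw": [0, 0, 0, 0, 0, 0]}}

```text
clock: 11.7
tcp_pos: [0.601, 0.0292, 0.2495]
ee_rot: [3.14, -0.017, 0.012]
ft_force: [0.4, -0.4, -0.6]
opening: 0.151
```

```bash
python3 look.py p9 300,140,440,245 230,110,390,230
```

```text
{'clock': np.float64(11.8), 'tcp_pos': array([0.6009, 0.0292, 0.2492]), 'ee_rot': array([ 3.1402, -0.0165,  0.0116]), 'ft_force': array([-0.2358, -0.074 , -1.1833]), 'torque': array([ 0.064 , -0.0363,  0.0364]), 'opening': np.float64(0.1548), 'joint_pos': array([-1.4920e-01,  2.1940e-01,  1.5399e+00,  1.3000e-03,  1.3657e+00,
        1.4098e+00])}
```

View pics/p9.png

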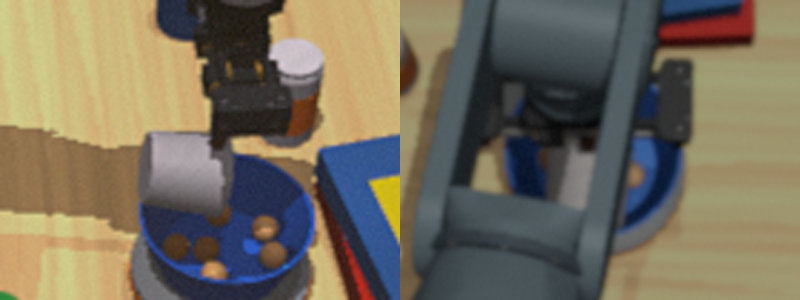

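All six balls are in the bowl, at (215,270), (207,245), (177,245), (265,228), (273,255) and (218,215). Next I'll swing the cup back upright by drawing its foot against the near rim from inside the bowl.

Call:
{"method": "send_rows", "body": {"dp": [[0, 0, 1], [0, 0, 1], [-0.6, 0, 0.4], [-1, 0, 0], [-1, 0, -0.2], [-1, 0, -0.3]], "yaw": [0, 0, 0, 0, 0, 0]}}

```text
clock: 12.3
tcp_pos: [0.5629, 0.0288, 0.2232]
ee_rot: [3.141, -0.013, 0.012]
ft_force: [3.9, 0.2, 2.5]
opening: 0.152
```

```bash
python3 look.py q1 280,120,440,240 230,110,390,230
```

```text
{'clock': np.float64(12.4), 'tcp_pos': array([0.5625, 0.0289, 0.224 ]), 'ee_rot': array([ 3.1407, -0.013 ,  0.0116]), 'ft_force': array([ 0.1623, -0.0037, -1.5786]), 'torque': array([ 0.0556, -0.0308,  0.0304]), 'opening': np.float64(0.1546), 'joint_pos': array([-1.6010e-01,  1.5940e-01,  1.6623e+00,  1.4000e-03,  1.3070e+00,
        1.3987e+00])}
```

View pics/q1.png

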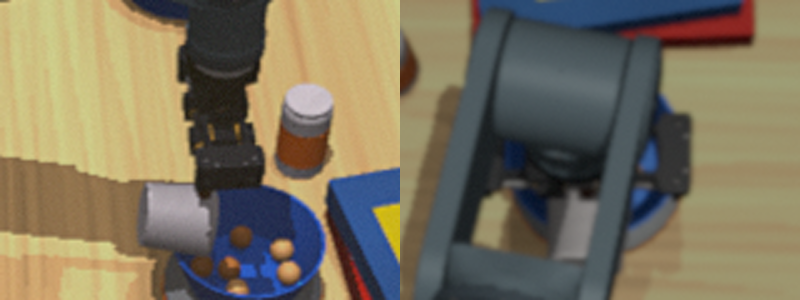

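```bash
cat > ang.py <<'E'
import sys
from h import *
tag=sys.argv[1]; px,py,pz=map(float,sys.argv[2:5])   # TCP
d=dict(np.load(f"/tmp/side_{tag}.npz"));P=cloud(d);hsv=cv2.cvtColor(d["color"],cv2.COLOR_RGB2HSV)
m=(hsv[...,1]<70)&(hsv[...,2]>60)&(abs(P[...,0]-px)<.17)&(P[...,1]>py-.06)&(P[...,1]<py+.05)&(P[...,2]>max(.04,pz-.2))&(P[...,2]<pz+.04)
n,l,s,c=cv2.connectedComponentsWithStats(m.astype(np.uint8)); 
k=1+np.argmax(s[1:,4]); m=l==k; Q=P[m]; print(s[k],"x",np.percentile(Q[:,0],[1,50,99]).round(3),"z",np.percentile(Q[:,2],[1,50,99]).round(3))
r=cv2.minAreaRect(Q[:,[0,2]].astype(np.float32)*1000); print("rect in x,z mm",r)
print(cv2.boxPoints(r).round())
E
python3 ang.py q1 .5625 .0289 .224
```

```text
[335 193  32  31 795] x [0.482 0.522 0.566] z [0.134 0.18  0.198]
rect in x,z mm ((526.3677978515625, 123.21131134033203), (89.49754333496094, 156.0718994140625), 3.4879939556121826)
[[477. 198.]
 [486.  43.]
 [576.  48.]
 [566. 204.]]
```

```bash
python3 - <<'E'
from h import *
d=dict(np.load("/tmp/side_q1.npz"));c=d["color"][140:240,310:430,::-1]
c=cv2.resize(c,None,fx=6,fy=6,interpolation=2)
for p,col in (((.5625,.0289,.234),(0,0,255)),((.5625,.0289,.224),(0,255,0)),((.5195,.026,.115),(255,255,0))):
    u,v=proj(d,p); cv2.circle(c,(int((u-310)*6),int((v-140)*6)),4,col,-1)
cv2.imwrite("pics/q1b.png",c)
P=cloud(d)
for v in range(188,232,3): print(v,[f"{P[v,u,0]*1000:.0f},{P[v,u,1]*1000:.0f},{P[v,u,2]*1000:.0f}" for u in (337,345,352,360,366)])
E
```

```text
188 ['510,258,-4', '536,254,-1', '558,245,7', '532,-67,327', '547,-65,324']
191 ['508,237,4', '535,240,-0', '558,235,3', '533,-64,313', '547,-68,316']
194 ['488,53,183', '510,49,186', '529,40,194', '534,-58,296', '550,-59,296']
197 ['488,49,175', '508,29,195', '528,32,191', '549,21,201', '567,29,192']
200 ['488,41,171', '507,18,194', '527,20,191', '550,20,189', '566,21,188']
203 ['487,27,173', '507,12,189', '526,11,189', '549,14,184', '565,9,188']
206 ['486,18,171', '506,1,189', '526,6,182', '548,2,185', '565,3,183']
209 ['485,8,170', '506,-5,183', '526,-2,178', '547,-5,181', '564,-5,180']
212 ['484,-2,168', '506,-5,170', '526,-4,168', '548,-7,170', '583,90,60']
215 ['485,-3,157', '507,-7,160', '525,-11,164', '548,-12,163', '583,82,55']
218 ['485,-7,148', '507,-9,149', '527,-8,148', '548,-14,153', '582,75,50']
221 ['498,110,0', '523,106,3', '529,1,124', '550,-10,135', '581,64,48']
224 ['497,96,2', '522,95,1', '529,-2,115', '557,25,81', '580,51,49']
227 ['496,85,1', '521,82,2', '530,-2,100', '557,21,72', '576,26,65']
230 ['495,71,3', '516,41,37', '536,33,45', '557,16,64', '576,23,54']
```

View pics/q1b.png

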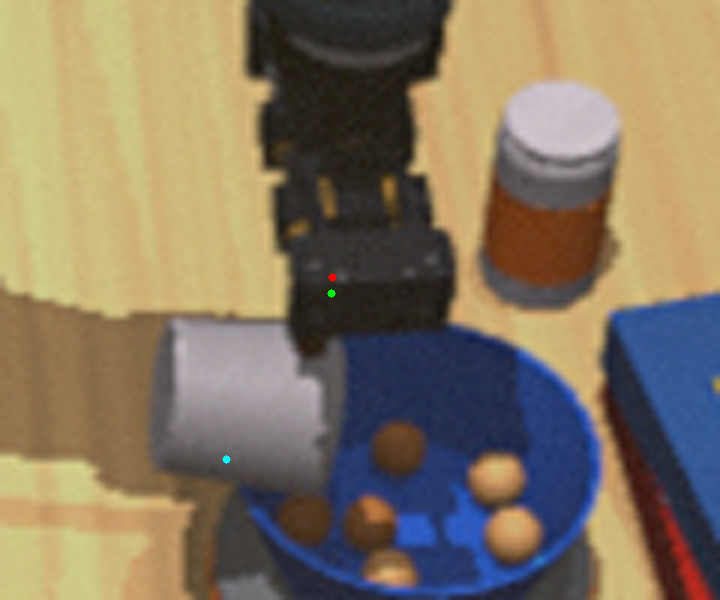

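All six balls are confirmed in the bowl. The cup is level on its side, spanning x from 0.485 to 0.567. The handle has shifted in the pads: it is now gripped about 84 mm from the cup's axis, near the pads' back edge. Pushing the foot forward will both rotate the cup upright and re-centre the rod, so I'll go back inside the rim and hook deeper.

Call:
{"method": "send_rows", "body": {"dp": [[0, 0, -1.2], [0.6, 0, -1.2], [1.5, 0, -0.2], [1.5, 0, 0], [1.5, 0, 0], [0, 0, 1.0], [0, 0, 1.5], [0, 0, 1.2]], "yaw": [0, 0, 0, 0, 0, 0, 0, 0]}}

```text
clock: 13.07
tcp_pos: [0.6185, 0.0292, 0.2188]
ee_rot: [3.14, -0.019, 0.011]
ft_force: [-0.3, -0.6, -2.0]
opening: 0.151
```

```bash
python3 look.py q2 310,140,430,240 230,110,390,230
python3 ang.py q2 .6125 .0289 .205
```

```text
{'clock': np.float64(13.1667), 'tcp_pos': array([0.6165, 0.0295, 0.2166]), 'ee_rot': array([ 3.1405, -0.0138,  0.0114]), 'ft_force': array([-0.2603,  0.571 , -1.1887]), 'torque': array([ 0.0126,  0.0024, -0.0452]), 'opening': np.float64(0.1511), 'joint_pos': array([-1.4480e-01,  2.8320e-01,  1.5292e+00,  1.1000e-03,  1.3154e+00,
        1.4143e+00])}
[354 193  33  30 816] x [0.537 0.576 0.622] z [0.128 0.175 0.192]
rect in x,z mm ((583.861328125, 121.57310485839844), (94.4034194946289, 156.2395477294922), 7.747435569763184)
[[527. 193.]
 [548.  38.]
 [641.  51.]
 [620. 205.]]
```

View pics/q2.png

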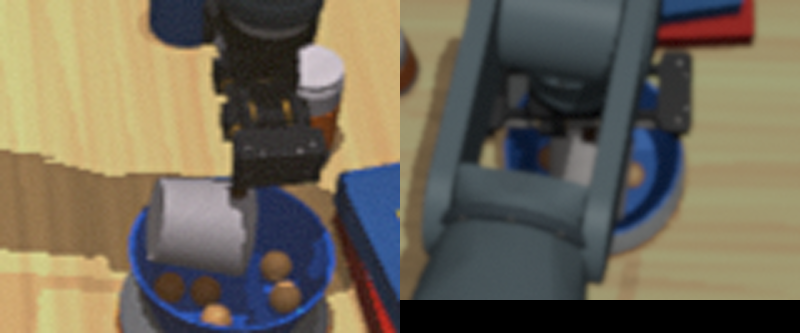

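Call:
{"method": "send_rows", "body": {"dp": [[0, 0, 0.8], [0, 0, 0.6], [-0.8, 0, 0], [-0.8, 0, 0], [-0.8, 0, 0], [-0.8, 0, 0]], "yaw": [0, 0, 0, 0, 0, 0]}}

```text
clock: 13.67
tcp_pos: [0.5956, 0.0291, 0.2106]
ee_rot: [3.14, -0.049, 0.01]
ft_force: [6.7, 1.9, 1.8]
opening: 0.152
```

```bash
python3 look.py q3 310,140,430,240 230,110,390,230
python3 ang.py q3 .59 .0289 .205
```

```text
{'clock': np.float64(13.7667), 'tcp_pos': array([0.5951, 0.0292, 0.2109]), 'ee_rot': array([ 3.1399, -0.0484,  0.0105]), 'ft_force': array([6.3889, 1.1745, 4.6914]), 'torque': array([ 0.366 , -1.3616, -0.0146]), 'opening': np.float64(0.1534), 'joint_pos': array([-0.1534,  0.2193,  1.6203,  0.0065,  1.2539,  1.4051])}
[350 197  31  29 734] x [0.529 0.565 0.606] z [0.117 0.163 0.18 ]
rect in x,z mm ((567.1976318359375, 127.85335540771484), (108.50904083251953, 78.30835723876953), 88.61939239501953)
[[527.  75.]
 [605.  73.]
 [608. 181.]
 [529. 183.]]
```

View pics/q3.png

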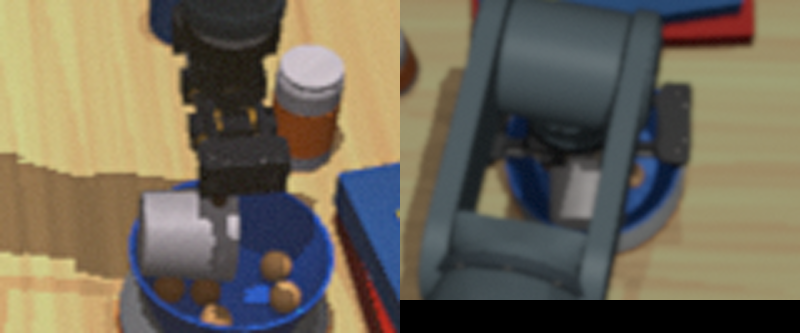

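Call:
{"method": "send_rows", "body": {"dp": [[-1.2, 0, 0], [-1.5, 0, 0], [-1.5, 0, -0.2]], "yaw": [0, 0, 0]}}

```text
clock: 14.02
tcp_pos: [0.5622, 0.0276, 0.2194]
ee_rot: [3.137, -0.077, 0.01]
ft_force: [4.3, -0.5, 0.4]
opening: 0.151
```

```bash
python3 look.py q4 310,140,430,240 230,110,390,230
python3 ang.py q4 .575 .0289 .205
```

```text
{'clock': np.float64(14.1167), 'tcp_pos': array([0.5608, 0.0277, 0.2194]), 'ee_rot': array([ 3.1368, -0.0748,  0.0098]), 'ft_force': array([ 3.6577, -0.9691,  3.3408]), 'torque': array([-0.0957, -0.7164, -0.0121]), 'opening': np.float64(0.151), 'joint_pos': array([-0.1669,  0.1182,  1.7201,  0.009 ,  1.2287,  1.3916])}
[348 197  33  28 721] x [0.518 0.557 0.615] z [0.068 0.167 0.192]
rect in x,z mm ((565.3655395507812, 114.28321075439453), (87.77833557128906, 155.34912109375), 14.619857788085938)
[[503. 178.]
 [543.  28.]
 [627.  50.]
 [588. 201.]]
```

View pics/q4.png

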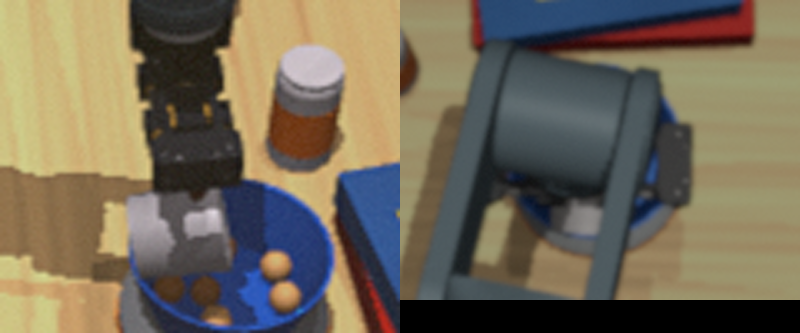

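It's rotating back, now about 72°. I'll continue.

Call:
{"method": "send_rows", "body": {"dp": [[-1.2, 0, 0], [-1.4, 0, 0], [-1.4, 0, 0]], "yaw": [0, 0, 0]}}

```text
clock: 14.37
tcp_pos: [0.5278, 0.0266, 0.2219]
ee_rot: [3.136, -0.093, 0.009]
ft_force: [4.6, 1.5, 0.4]
opening: 0.149
```

```bash
python3 look.py q5 290,130,430,240 230,110,390,230

```

```text
{'clock': np.float64(14.4667), 'tcp_pos': array([0.5264, 0.0267, 0.2215]), 'ee_rot': array([ 3.1357, -0.0906,  0.0089]), 'ft_force': array([ 2.6851, -0.0098,  2.8343]), 'torque': array([ 0.1942, -0.7631,  0.0518]), 'opening': np.float64(0.1542), 'joint_pos': array([-0.1816,  0.0272,  1.8138,  0.0122,  1.2105,  1.3768])}
```

View pics/q5.png

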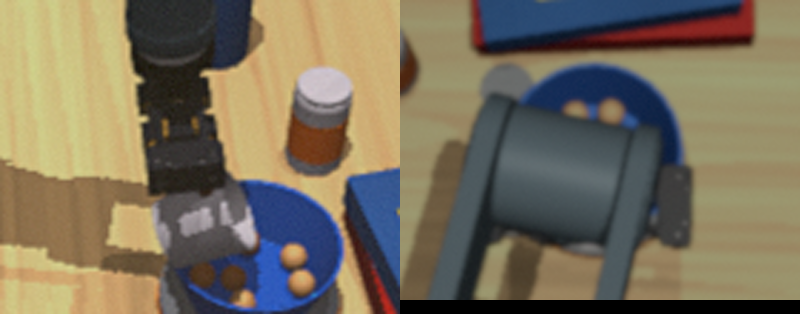

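Call:
{"method": "send_rows", "body": {"dp": [[-1.3, 0, 0], [-1.4, 0, 0.2], [-1.4, 0, 0.3], [-1.2, 0, 0.4]], "yaw": [0, 0, 0, 0]}}

```text
clock: 14.8
tcp_pos: [0.4781, 0.0258, 0.2097]
ee_rot: [3.136, -0.095, 0.008]
ft_force: [-0.1, -0.8, 1.4]
opening: 0.143
```

```bash
python3 look.py q6 290,130,430,240 230,110,390,230

```

```text
{'clock': np.float64(14.9), 'tcp_pos': array([0.4768, 0.0261, 0.2085]), 'ee_rot': array([ 3.1364, -0.0926,  0.0083]), 'ft_force': array([ 0.6621, -0.7671, -0.1158]), 'torque': array([ 0.0987, -0.1864,  0.0171]), 'opening': np.float64(0.1412), 'joint_pos': array([-0.2043, -0.0781,  1.9444,  0.0155,  1.1837,  1.3532])}
```

View pics/q6.png

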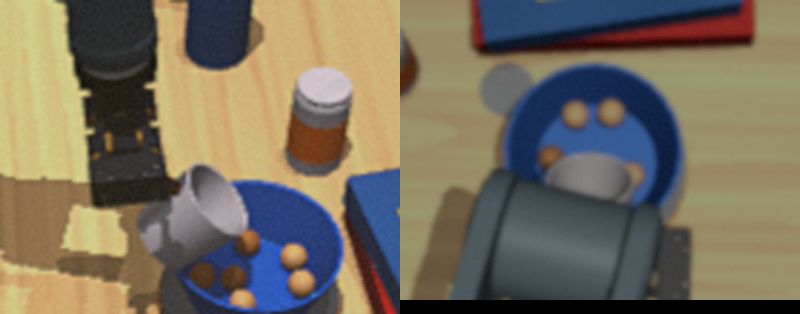

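It's at about 45°, and all six balls are in view in the bowl. The rod is now low in the pads, so pressing down will both level the cup and seat the rod.

Call:
{"method": "send_rows", "body": {"dp": [[-0.6, 0, 0.8], [-0.5, 0, 1], [-0.4, 0, 1]], "yaw": [0, 0, 0]}}

```text
clock: 15.15
tcp_pos: [0.4668, 0.0254, 0.1794]
ee_rot: [3.136, -0.095, 0.008]
ft_force: [0.7, -0.2, 1.9]
opening: 0.148
```

```bash
python3 look.py q7 290,130,430,240 230,110,390,230

```

```text
{'clock': np.float64(15.25), 'tcp_pos': array([0.465 , 0.0257, 0.1775]), 'ee_rot': array([ 3.1367, -0.0909,  0.008 ]), 'ft_force': array([ 1.1113,  0.6821, -0.1442]), 'torque': array([ 0.0625, -0.2953,  0.0091]), 'opening': np.float64(0.1466), 'joint_pos': array([-0.2108, -0.0664,  2.0009,  0.0167,  1.1173,  1.3455])}
```

View pics/q7.png

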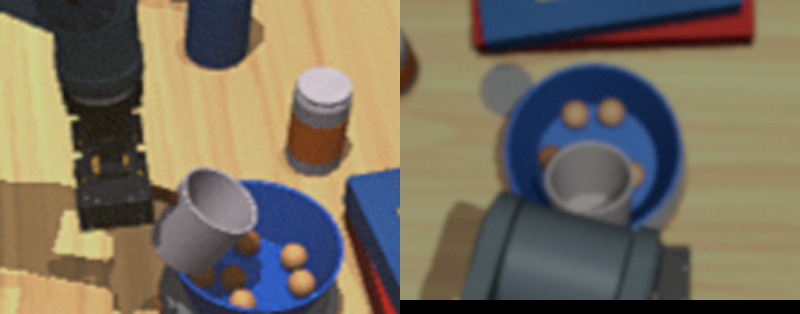

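The cup is at about 30° and the rod is back inside the pads. I'll lift off, carry it to bare table and press it flat.

Call:
{"method": "send_rows", "body": {"dp": [[0, 0, -1], [0, 0, -1.5], [-0.8, 0, -1.2], [-1.2, -1, -0.3], [-1.5, -2, 0], [-1.5, -2.5, 0], [-1.5, -2.5, 0], [-1, -2.5, 0]], "yaw": [0, 0, 0, 0, 0, 0, 0, 0]}}

```text
clock: 15.92
tcp_pos: [0.383, 0.1291, 0.2137]
ee_rot: [3.136, -0.081, -0.001]
ft_force: [-0.2, 0.3, -0.6]
opening: 0.147
```

Call:
{"method": "send_rows", "body": {"dp": [[0, -2, 0.5], [0, -1, 1.5], [0, 0, 1.5], [0, 0, 1], [0, 0, 0]], "yaw": [0, 0, 0, 0, 0]}}

```text
clock: 16.33
tcp_pos: [0.3836, 0.1647, 0.1704]
ee_rot: [3.136, -0.08, 0.005]
ft_force: [-1.0, -0.4, -1.3]
opening: 0.145
```

```bash
python3 look.py r1 270,120,400,230 200,130,360,250

```

```text
{'clock': np.float64(16.4333), 'tcp_pos': array([0.3847, 0.1645, 0.172 ]), 'ee_rot': array([ 3.1368, -0.083 ,  0.0041]), 'ft_force': array([-1.0549, -1.2229, -1.4678]), 'torque': array([0.0045, 0.1026, 0.0046]), 'opening': np.float64(0.1458), 'joint_pos': array([ 0.1304, -0.1671,  2.102 , -0.0168,  1.125 ,  1.7039])}
```

View pics/r1.png

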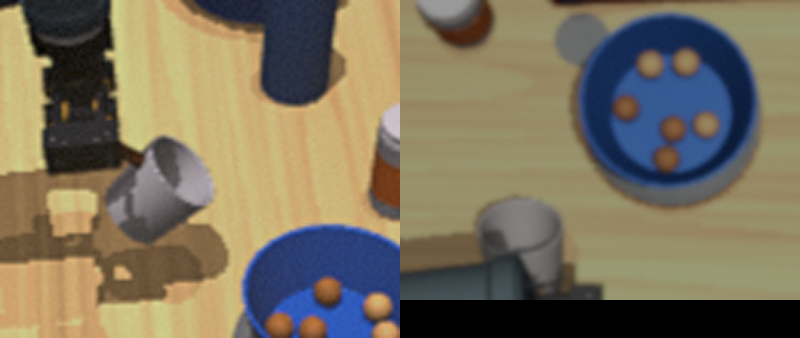

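The top view shows the cup empty and all six balls in the bowl. Lowering to the table.

Call:
{"method": "send_rows", "body": {"dp": [[1, 0, 1.5], [1, 0, 1.5], [0, 0, 1], [0, 0, 0.6], [-0.3, 0, 0.6], [-0.7, 0, 0.7]], "yaw": [0, 0, 0, 0, 0, 0]}}

```text
clock: 16.93
tcp_pos: [0.4056, 0.1625, 0.1181]
ee_rot: [3.137, -0.093, -0.001]
ft_force: [0.6, -0.3, -1.2]
opening: 0.141
```

Call:
{"method": "send_rows", "body": {"dp": [[-0.6, 0, 0.8], [-0.8, 0, 0.8], [-0.8, 0, 0.8], [-0.8, 0, 0.8]], "yaw": [0, 0, 0, 0]}}

```text
clock: 17.27
tcp_pos: [0.3748, 0.1626, 0.0825]
ee_rot: [3.138, -0.093, -0.0]
ft_force: [-3.6, -0.1, 5.5]
opening: 0.151
```

```bash
python3 look.py r2 270,120,400,230 200,130,360,250

```

```text
{'clock': np.float64(17.3667), 'tcp_pos': array([0.3731, 0.1625, 0.0813]), 'ee_rot': array([ 3.1373, -0.0894, -0.    ]), 'ft_force': array([-0.6512, -0.6447,  2.6646]), 'torque': array([0.0523, 0.1116, 0.0296]), 'opening': np.float64(0.146), 'joint_pos': array([ 0.1296, -0.0317,  2.1993, -0.0204,  0.886 ,  1.7128])}
```

View pics/r2.png

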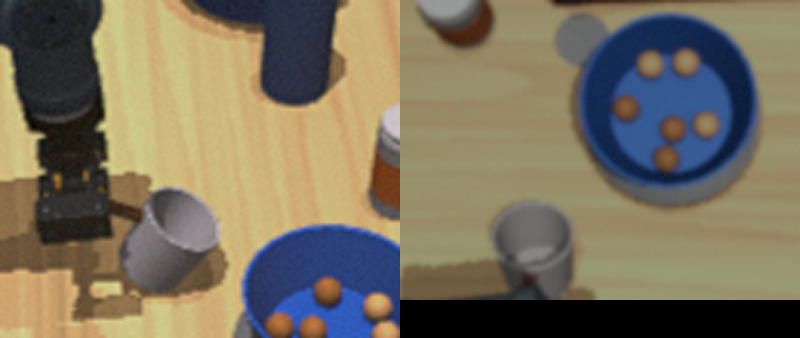

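Call:
{"method": "send_rows", "body": {"dp": [[-0.5, 0, 0.8], [-0.6, 0, 0.8], [-0.5, 0, 0.8]], "yaw": [0, 0, 0]}}

```text
clock: 17.62
tcp_pos: [0.3616, 0.1631, 0.0576]
ee_rot: [3.138, -0.097, 0.001]
ft_force: [-1.0, -0.6, 2.0]
opening: 0.149
```

```bash
python3 look.py r3 260,120,390,230 200,130,360,250

```

```text
{'clock': np.float64(17.7167), 'tcp_pos': array([0.3601, 0.1628, 0.0564]), 'ee_rot': array([ 3.1378e+00, -9.3600e-02,  8.0000e-04]), 'ft_force': array([-1.1858, -0.7616,  1.6041]), 'torque': array([ 0.0078, -0.0419,  0.0229]), 'opening': np.float64(0.1486), 'joint_pos': array([ 0.1354, -0.0038,  2.2405, -0.0224,  0.8129,  1.7202])}
```

View pics/r3.png

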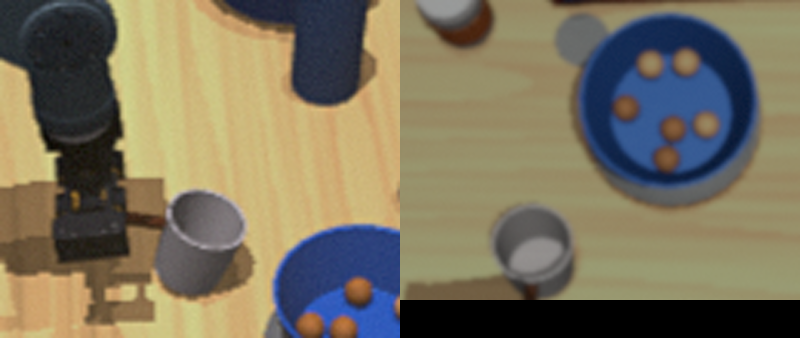

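Call:
{"method": "send_rows", "body": {"dp": [[-0.2, 0, 0.6], [-0.2, 0, 0.6], [-0.1, 0, 0.6], [0, 0, 0.5]], "yaw": [0, 0, 0, 0]}}

```text
clock: 18.05
tcp_pos: [0.3586, 0.1629, 0.0323]
ee_rot: [3.138, -0.096, 0.001]
ft_force: [-1.7, -0.8, 1.5]
opening: 0.149
```

```bash
python3 look.py r4 260,120,390,230 200,130,360,250
python3 - <<'E'
from h import *
d=dict(np.load("/tmp/top_r4.npz"));P=cloud(d);hsv=cv2.cvtColor(d["color"],cv2.COLOR_RGB2HSV)
# plane fit of rim
X,Y,Z=P[...,0],P[...,1],P[...,2]
m=(X>.38)&(X<.56)&(abs(Y-.163)<.06)&(Z>.067)&(Z<.10)&(hsv[...,1]<90)
q=P[m]; print(len(q),q.min(0),q.max(0)); A=np.c_[q[:,:2],np.ones(len(q))]; print(np.linalg.lstsq(A,q[:,2],rcond=None)[0], cv2.minEnclosingCircle(q[:,:2].astype(np.float32)))
E

```

```text
{'clock': np.float64(18.15), 'tcp_pos': array([0.3588, 0.1628, 0.0322]), 'ee_rot': array([ 3.1381e+00, -9.6200e-02,  5.0000e-04]), 'ft_force': array([-1.0667, -0.1704, -0.4403]), 'torque': array([ 0.0096, -0.1356,  0.0268]), 'opening': np.float64(0.1462), 'joint_pos': array([ 0.136 ,  0.0549,  2.2517, -0.0243,  0.7403,  1.7236])}
201 [0.39783495 0.11991222 0.0671129 ] [0.50825798 0.20266871 0.08583804]
[-0.07556314 -0.02495577  0.11558265] ((0.4530464708805084, 0.16430890560150146), 0.055374156683683395)
```

View pics/r4.png

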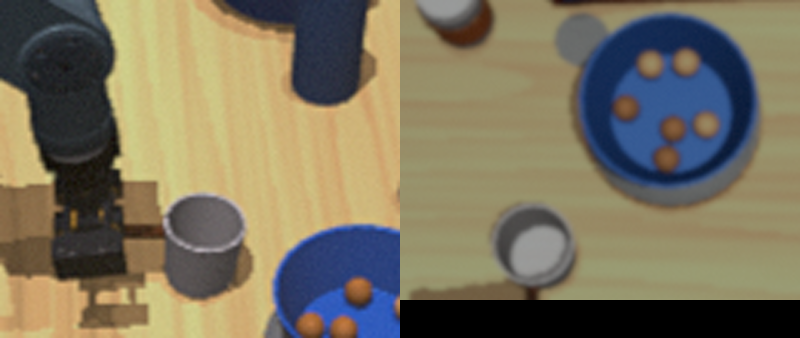

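Call:
{"method": "send_rows", "body": {"dp": [[0, 0, 0.5], [0, 0, 0.5], [0, 0, 0.3]], "yaw": [0, 0, 0]}}

```text
clock: 18.4
tcp_pos: [0.3608, 0.1629, 0.0187]
ee_rot: [3.138, -0.097, 0.0]
ft_force: [-3.1, 0.0, 5.2]
opening: 0.148
```

Call:
{"method": "send_rows", "body": {"dp": [[0, 0, 0], [0, 0, 0], [0, 0, 0], [0, 0, 0], [0, 0, 0], [0, 0, 0], [0, 0, 0], [0, 0, 0]], "yaw": [0, 0, 0, 0, 0, 0, 0, 0], "hand": 0}}

```text
clock: 19.07
tcp_pos: [0.3613, 0.1627, 0.0182]
ee_rot: [3.138, -0.097, 0.0]
ft_force: [-0.5, 1.6, -0.3]
opening: 0.501
```

```bash
python3 look.py r5 260,120,390,230 200,130,360,250

```

```text
{'clock': np.float64(19.1667), 'tcp_pos': array([0.3613, 0.1627, 0.0181]), 'ee_rot': array([ 3.1382e+00, -9.7100e-02,  1.0000e-04]), 'ft_force': array([ 0.3864, -0.0801, -0.0897]), 'torque': array([ 0.0273,  0.0258, -0.0062]), 'opening': np.float64(0.4987), 'joint_pos': array([ 0.1348,  0.0977,  2.249 , -0.0255,  0.6993,  1.7244])}
```

View pics/r5.png

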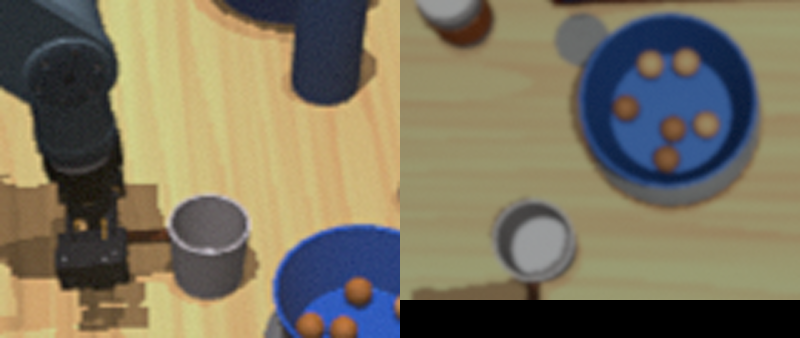

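The cup stands upright and released at (208,245), with the handle free between the open fingers. I'll lift away.

Call:
{"method": "send_rows", "body": {"dp": [[0, 0, -1], [0, 0, -2.5], [0, 0, -3.5], [0, 0, -4], [0, 0, -4], [0, 0, -4], [0, 0, -2], [0, 0, 0]], "yaw": [0, 0, 0, 0, 0, 0, 0, 0]}}

```text
clock: 19.83
tcp_pos: [0.337, 0.1629, 0.2354]
ee_rot: [3.138, -0.09, -0.0]
ft_force: [0.9, 0.5, 0.4]
opening: 0.503
```

```bash
python3 look.py r6 240,100,400,230 200,130,360,250

```

```text
{'clock': np.float64(19.9333), 'tcp_pos': array([0.3356, 0.1626, 0.2315]), 'ee_rot': array([ 3.1367e+00, -8.5100e-02, -5.0000e-04]), 'ft_force': array([-0.3445, -0.7417,  0.1135]), 'torque': array([ 0.0671,  0.0338, -0.0123]), 'opening': np.float64(0.4981), 'joint_pos': array([ 0.1448, -0.3742,  2.1314, -0.0178,  1.3009,  1.7204])}
```

View pics/r6.png

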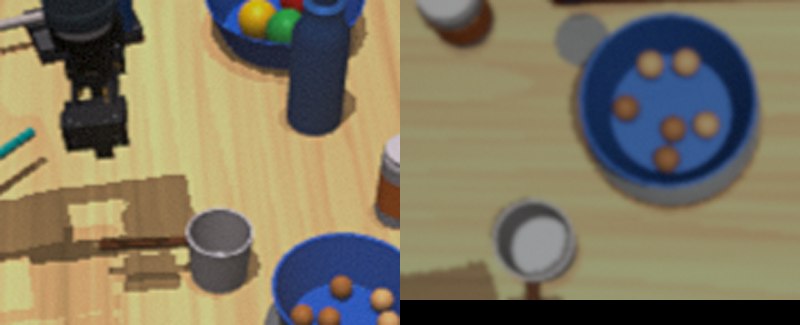

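Call:
{"method": "send_rows", "body": {"dp": [[0.8, 2, 0], [1.6, 4, 0], [1.6, 4, 0], [1.6, 4, 0], [1.6, 4, 0], [1.6, 4, 0], [1.6, 4, 0], [1.6, 4, 0]], "yaw": [0, 0, 0, 0, 0, 0, 0, 0], "hand": 1}}

```text
clock: 20.6
tcp_pos: [0.4456, -0.1305, 0.2223]
ee_rot: [-3.134, -0.06, 0.012]
ft_force: [0.3, 1.1, -0.9]
opening: 0.006
```

Call:
{"method": "send_rows", "body": {"dp": [[1.6, 4, 0.5], [1.6, 4, 1], [1.5, 3, 1], [1, 2, 0.5], [0, 0, 0]], "yaw": [0, 0, 0, 0, 0]}}

```text
clock: 21.02
tcp_pos: [0.4998, -0.2639, 0.1789]
ee_rot: [-3.123, -0.045, 0.001]
ft_force: [-1.3, 0.4, 0.3]
opening: 0.001
```

Call:
{"method": "send_rows", "body": {"dp": [[0.8, 1.5, 0], [1.2, 2.5, 0], [1.1, 2.2, 0], [0, 0, 0], [0, 0, 0]], "yaw": [0, 0, 0, 0, 0]}}

```text
clock: 21.43
tcp_pos: [0.5245, -0.3218, 0.1614]
ee_rot: [-3.103, -0.024, -0.002]
ft_force: [-0.3, 0.3, -0.8]
opening: 0.006
```

```bash
python3 look.py s1 300,260,440,390 390,150,510,260

```

```text
{'clock': np.float64(21.5333), 'tcp_pos': array([ 0.5244, -0.3213,  0.162 ]), 'ee_rot': array([-3.1038e+00, -2.4900e-02, -1.4000e-03]), 'ft_force': array([ 0.2293,  0.1523, -0.0342]), 'torque': array([-0.0528,  0.0466,  0.0413]), 'opening': np.float64(0.0047), 'joint_pos': array([-0.7654,  0.3425,  1.57  ,  0.0471,  1.2375,  0.7907])}
```

View pics/s1.png

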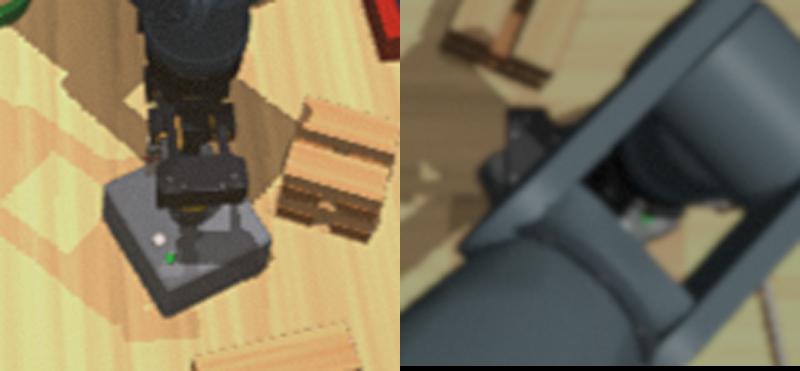

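Call:
{"method": "send_rows", "body": {"dp": [[0.8, 0.6, 0.8], [0, 0, 1], [0, 0, 0.9], [0, 0, 0.4], [0, 0, 0]], "yaw": [0, 0, 0, 0, 0]}}

```text
clock: 21.95
tcp_pos: [0.5311, -0.32, 0.128]
ee_rot: [-3.101, -0.022, 0.002]
ft_force: [-0.3, -0.2, -0.2]
opening: 0.005
```

Call:
{"method": "send_rows", "body": {"dp": [[0, 0.8, 0.3], [0, 0, 0.4], [0, 0, 0.3], [0, 0, 0]], "yaw": [0, 0, 0, 0]}}

```text
clock: 22.28
tcp_pos: [0.531, -0.3274, 0.1171]
ee_rot: [-3.101, -0.022, 0.003]
ft_force: [-0.3, 0.6, 0.6]
opening: 0.004
```

Call:
{"method": "send_rows", "body": {"dp": [[0, 0, 0.3], [0, 0, 0.3], [0, 0, 0.2]], "yaw": [0, 0, 0]}}

```text
clock: 22.53
tcp_pos: [0.5313, -0.3277, 0.1106]
ee_rot: [-3.102, -0.023, 0.003]
ft_force: [-2.9, 2.9, 5.1]
opening: 0.002
```

Call:
{"method": "send_rows", "body": {"dp": [[0, 0, 0.3], [0, 0, 0.3], [0, 0, 0.2]], "yaw": [0, 0, 0]}}

```text
clock: 22.78
tcp_pos: [0.5313, -0.3277, 0.1045]
ee_rot: [-3.103, -0.022, 0.003]
ft_force: [-2.6, 2.8, 8.1]
opening: 0.003
```

```bash
python3 look.py s2 325,280,415,370 390,150,510,260
python3 - <<'E'
from h import *
d=dict(np.load("/tmp/side_s2.npz"));P=cloud(d);hsv=cv2.cvtColor(d["color"],cv2.COLOR_RGB2HSV)
m=(hsv[...,0]>18)&(hsv[...,0]<35)&(hsv[...,1]>140)&(np.hypot(P[...,0]-.532,P[...,1]+.328)<.035)
v,u=np.where(m);q=P[m];print(len(q))
if len(q):
  for vv in sorted(set(v)): print(vv,q[v==vv][:,2].round(3),q[v==vv][:,1].round(3)[:3])
E
```

```text
{'clock': np.float64(22.8833), 'tcp_pos': array([ 0.5314, -0.3277,  0.1046]), 'ee_rot': array([-3.1027, -0.0224,  0.0032]), 'ft_force': array([-3.5683,  2.0536,  8.4511]), 'torque': array([ 0.3815,  0.6444, -0.0296]), 'opening': np.float64(0.0073), 'joint_pos': array([-0.7646,  0.433 ,  1.5753,  0.0478,  1.1447,  0.7826])}
26
316 [0.2] [-0.357]
317 [0.189 0.202] [-0.351 -0.361]
325 [0.166 0.166 0.1   0.106 0.102] [-0.361 -0.361 -0.323]
326 [0.138 0.103 0.101 0.1   0.105 0.102] [-0.347 -0.328 -0.327]
327 [0.106 0.102 0.101 0.104 0.104] [-0.332 -0.33  -0.33 ]
328 [0.102 0.104 0.103 0.105 0.102] [-0.333 -0.334 -0.334]
329 [0.106 0.104] [-0.338 -0.337]
```

View pics/s2.png

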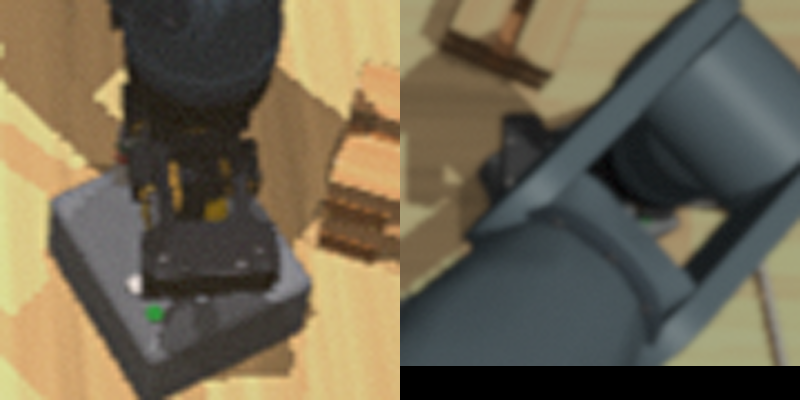

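The force is 8.4 N, the TCP is at z = 0.1046, and the bit of pad visible between the fingers reads z ≈ 0.103, so it's about 12–13 mm down. I'll take one overview check before handing in.

```bash
python3 - <<'E'
from plant import ctrl,cams
import cv2,numpy as np
r=[]
for n in("side","top"):
    d=cams.read_camera(n);r.append(cv2.resize(d["color"][:,:,::-1],(400,300)))
    np.savez(f"/tmp/{n}_end.npz",**d)
cv2.imwrite("pics/end.png",np.hstack(r))
s=ctrl.sense();print(s["clock"],s["tcp_pos"],s["ft_force"])
E
```

```text
22.9833 [ 0.53138976 -0.32770799  0.10478752] [-3.45814223  2.99342888  7.53673727]
```

View pics/end.png

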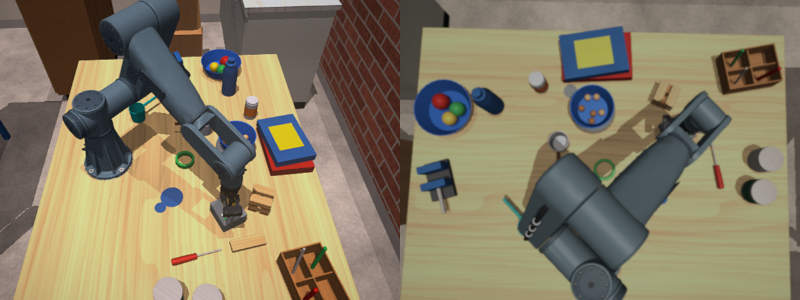

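```bash
python3 - <<'E'
from plant import ctrl,cams
for i in range(8):
    cams.read_camera("side"); s=ctrl.sense();print(s["clock"],s["tcp_pos"].round(4),s["ft_force"].round(1))
E
```

```text
23.0333 [ 0.5313 -0.3277  0.1048] [-3.5  1.4  7.7]
23.0833 [ 0.5314 -0.3277  0.1048] [-3.5  1.3  8.6]
23.1333 [ 0.5314 -0.3277  0.1048] [-3.7  2.5  8. ]
23.1833 [ 0.5314 -0.3277  0.1048] [-4.3  1.7  7.6]
23.2333 [ 0.5313 -0.3277  0.1048] [-4.3  2.7  7.8]
23.2833 [ 0.5313 -0.3277  0.1048] [-3.6  2.5  7.2]
23.3333 [ 0.5314 -0.3277  0.1048] [-4.5  3.   8. ]
23.3833 [ 0.5313 -0.3277  0.1048] [-4.   2.3  7.7]
```

It's steady, about 11–12 mm down. Handing in.

```bash
python3 - <<'E'
from plant import ctrl
print(ctrl.job_done())
E
```

```text
the job is handed in; nothing more can be done
None
```

The job is handed in at about 23.4 s of the 72 s. All six balls are in the blue bowl, the empty cup stands upright and released, and the arm is holding the yellow pad in the green band.

- **Pour:** The moves can't tilt the tool, so I gripped the handle and tipped the cup by pressing it against the bowl's rim. The handle slipped about 16 mm in the pads near 90°, but nothing was dropped. I levelled the cup again against the inside of the rim. After the pour the pictures showed all six balls in the bowl and the cup empty.
- **Cup:** I set it on bare table at about (0.45, 0.16) and pressed it flat before opening the fingers. The pictures after I let go and backed off show it upright.
- **Pad:** In the last readings the tool tip stayed at z = 0.1048, with the upward force between 7.2 and 8.6 N. That is about 11 mm down by tip height and 9–12 mm by force. The bit of pad visible between the fingers read z ≈ 0.103, about 13 mm. These differ by a few mm, but all lie in the 8–16 mm band, and no reading came near 20 mm.
- **Bystanders:** In the last overview pictures they appear where they started; I did not measure them again.
- **Forces:** The highest force reported was about 27 N, while tipping the cup.

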